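Refit the radio's volume knob, set it to the middle and hold it in to switch on

ROBOT

A 6-joint arm with a two-finger parallel gripper is mounted at the origin on a cart in front of the work surface, level with it; the furniture and walls round the work are solid. World frame = base frame: x ahead of the robot, y to its left, z up, the work surface at z = 0. Lengths are in m, angles in degrees, forces in N, time in s.
With the tool pointing down it reaches from about 0.4 to 0.825 m from the base axis. Payload 7 kg.
Tool frame: the origin (TCP) lies midway between the tips of the shut fingers; the grasp point (between the pads) lies 19 mm behind it; z points along the fingers, y is the direction in which the jaws open and shut (so a half turn about z gives the same grasp; the last joint's range is limited). The gripper opens to 88 mm and grips with 3 to 60 N. Pads are 19 mm wide; open, the fingers measure 130 mm over their backs; the gripper's body (78 mm by 193 mm) begins 47 mm behind the grasp point.
Start: joints at [-53.222, 20.546, 0.682, 0, -70.136, -16.507], TCP at [0.234, -0.633, 0.227] pointing down, gripper open.
Joint ranges: [-176.03, 176.03], [-82.01, 121.73], [-58.28, 71.71], [-173.87, 95.51], [-174.79, -0.11], [-173.66, 173.66]. Speed limits (degrees/s): [136.94, 136.94, 172.46, 180, 180, 180].

INTERFACE

Orientations are given as a 3x3 rotation matrix whose columns are the frame's x, y, z axes.
In Python, from rig import robot gives the robot as it stands. Calls block until the motion is done:
- robot.goto(position, orientation): joint-space move of the TCP to a pose.
- robot.servo_line(position, ori=None, speed=0.15): straight line of the TCP; ori=None keeps the orientation; speed is the mean speed in m/s.
- robot.movej(angles): joint-space move.
- robot.move_gripper(opening): opening from 0.0 (shut) to 1.0 (fully open); the grip force is fixed at half the most; returns when the fingers have stopped.
- robot.dwell(seconds).
- robot.ik(position, orientation): joint angles nearest the present ones, or None.
- robot.grab_frame(name): name is "side" or "top"; returns (picture, depth): 480x640x3 uint8, red, green, blue; 480x640 float32, m along the optical axis (not along the pixel's ray), 0 where there is no reading.
- robot.camera_info(name): a dict with "vfov" (degrees; the focal length in pixels is half the picture's height over the tangent of half this angle, whatever the lens; pixels are square), "cx", "cy" (the principal point, pixels), "k1" (the pictures are not rectified: a ray, as slopes to the right and down, at radius r is drawn at 1 + k1 r^2 times it, then the intrinsics apply), "view" (4x4, takes a point from world to camera coordinates). Camera axes: x right, y down, z forward; pixel columns grow to the right and rows downward; lengths in m; the calibration is good to about 2 mm. A picture is of the moment at which its call begins. camera_info takes no time and is no camera call.
A pose or a line that the arm cannot do raises robot.Unreachable and nothing moves.
- robot.job_done(): hands the job in, once; it reports no verdict.
Readings, each from a call of its own:
- robot.read_t(): time.
- robot.read_qpos(): joint angles.
- robot.read_qvel(): joint speeds.
- robot.read_effort(): joint torques, N m.
- robot.read_position(): TCP position.
- robot.read_tcp_rot(): TCP orientation.
- robot.read_force(): force on the tool from outside, world axes, zero at the start.
- robot.read_ft_torque(): the same for the moment, N m.
- robot.read_grip_width(): opening from 0.0 (shut) to 1.0 (fully open).
Only numpy, scipy, OpenCV 4.12 (cv2) and the standard library are available. Lean on these libraries where they do the work, as an engineer would, in place of code of your own. Each camera call takes 0.05 s, during which the arm holds its last target.

TASK

The volume knob has come off the tabletop radio and lies on the sideboard: pick it up, turn it so that the flat in its bore (on the pointer's side) matches the flat on the bare shaft, and push it fully home. The volume was left turned up, so with the knob turn the shaft back until the pointer stands at the long middle mark of its scale, straight towards the radio's rear, then press the knob in against its spring as far as it goes, which is how this radio is switched on, and finish while the gripper is still holding it pressed in. Do not turn the fitted tuning knob or shift the mug, phone, sticky notes or pen.

Things in the scene. Friction and masses are not known exactly. Their poses are not given: they have to be found in the camera images.
- knob_centre (a point): Centre of the loose knob, half-way up: round, finely fluted, black, 40 mm across, 26 mm high, 45 g, standing on its open underside on the sideboard, clear all round. Its x axis runs along the raised white pointer line on its top (middle to rim, then down the side); z points up out of its top. May be gripped across its sides at any yaw.
- knob_seat (a point): Ceiling of the loose knob's bore, on its axis, 19 mm above its underside (6 mm above its centre); meets the shaft's tip when fully home. Axes as the knob's centre. From below: a recess 28 mm wide, 5 mm deep, then a D-shaped bore 14 mm deep, 12.9 mm across, its flat 2.9 mm from the axis on the pointer's side (+x).
- shaft_tip (a point): Tip of the bare upright metal shaft on the right of the radio's top, on its axis: 12 mm thick, one flat 2.5 mm from the axis, tip chamfered 1.5 mm, 27 mm above the panel; a nut and bush (20 mm wide, 5 mm high) at its foot fit in the knob's recess. x axis points out of the flat, z up. Knob fits when both x axes agree within 0.1 rad; when home, unpressed, its underside is 8 mm above the panel.
- power_press (a joint): Travel of the shaft down into the radio: 0 standing out, 0.005 m fully in (hard stop). A spring resists with about 3 N at the start and 10 N fully in; it springs back when let go.
- volume_turn (a joint): Turn of the shaft about the vertical (rad, positive anticlockwise from above). 0: the flat looks straight to the radio's rear, where the longest mark of the scale is (middle volume); negative (clockwise) is louder. It stays where it is left, by friction of about 0.025 N m; range -2.4 to 2.4. Knob and shaft have up to about 0.2 rad of play either way, so go by the pointer.
- tuning_knob (a point): Centre of the fitted tuning knob on the left of the radio's top panel, the same shape and size as the loose one, 115 mm from the bare shaft; leave it as it is.
- tuning_pointer (a point): Rim end of the white pointer line on top of the fitted tuning knob, 18 mm from its axis; it moves if that knob is turned.
- radio: The radio, fixed: dark wooden case 120 mm deep (x), 240 mm wide (y), dark top panel 75 mm above the sideboard. Origin at the centre of its underside, x axis to its rear. Bare shaft at x -8, y -55 mm; tuning knob at x -8, y +60 mm, its top 29 mm above the panel; a folded aerial along the top's rear edge (x +47 mm), up to 12 mm above the panel.
- mug: Bystander: speckled mug, about 85 mm wide and 102 mm high, to the left in front of the radio. Origin at the centre of its foot.
- sticky_pad: Bystander: pad of sticky notes 76x76x17 mm in front of the radio. Origin at the centre of its underside.
- pen: Bystander: black pen 137 mm long lying in front of the radio. Origin under its middle.
- phone: Bystander: phone 148x72x8 mm lying at the right front. Origin at the centre of its underside.

How it is judged:
By the outcome, as a careful person would: the job done as asked, in the order asked, and still so for the second after the job is handed in, while the arm keeps its last pose, push and grip.
It also fails if it takes over 42 s, if anything falls off the work surface, if the arm or the gripper's body presses on something with over 40 N, if the wrist force passes 120 N, or if a joint passes its speed limit or range.

## Working session

There is one attempt and no reset: what is moved stays moved. The work goes in short steps, each a Python script; the robot and the scene stay as the last script left them, time stands still between calls to the robot, and variables do not carry over. Pictures are saved under pics/ and viewed, and the job is handed in when it is done.

```bash
ls; mkdir -p pics; python3 - <<'E'
from rig import robot
import cv2,numpy as np
for n in("side","top"):
    p,d=robot.grab_frame(n); cv2.imwrite(f"pics/{n}0.png",p[:,:,::-1]); np.savez(f"{n}0.npz",p=p,d=d)
    i=robot.camera_info(n); print(n,i)
print(robot.read_t(),robot.read_position(),robot.read_tcp_rot(),robot.read_grip_width())
E
```

```text
pics
side {'vfov': 46.5220282003655, 'cx': 324.34598488169115, 'cy': 232.87157085192933, 'k1': -0.056405203065487464, 'view': array([[-0.9997432 , -0.0183482 ,  0.01329948,  0.48928997],
       [-0.01981031,  0.42265051, -0.90607621,  0.13876969],
       [ 0.01100383, -0.906107  , -0.42290546,  1.12755406],
       [ 0.        ,  0.        ,  0.        ,  1.        ]])}
top {'vfov': 43.85777984493241, 'cx': 311.1015386829435, 'cy': 238.34251426523386, 'k1': -0.06636093474886129, 'view': array([[ 6.22777404e-04, -9.99996882e-01,  2.41809326e-03,
        -5.45492932e-02],
       [-9.98637649e-01, -7.48096604e-04, -5.21755350e-02,
         4.97330901e-01],
       [ 5.21771813e-02, -2.38230522e-03, -9.98635002e-01,
         1.26619516e+00],
       [ 0.00000000e+00,  0.00000000e+00,  0.00000000e+00,
         1.00000000e+00]])}
0.1 [ 0.23368054 -0.63277498  0.22570105] [[-9.38115255e-01 -3.46322639e-01 -6.30587730e-04]
 [-3.46323195e-01  9.38114246e-01  1.38095579e-03]
 [ 1.13307079e-04  1.51388285e-03 -9.99998848e-01]] 0.9991251524465627
```

View pics/side0.png

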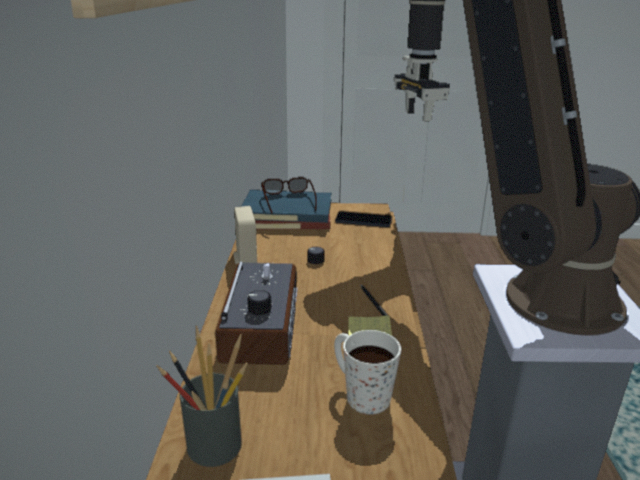

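View pics/top0.png

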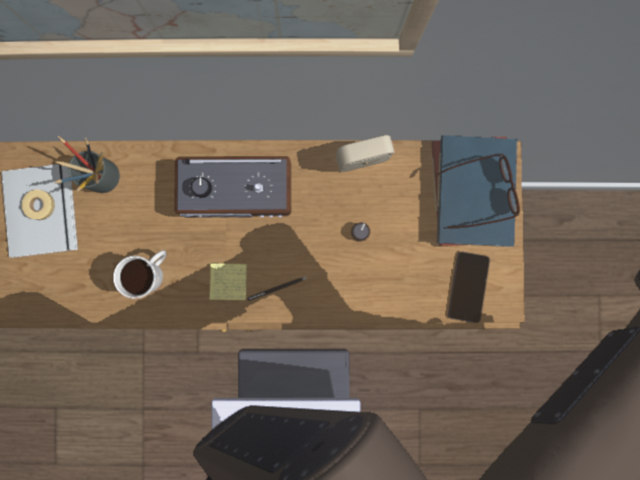

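The top view shows the loose knob at about (361,232), the bare shaft at (258,187) and the tuning knob at (201,187). Next I'll enlarge crops of these.

```bash
cat > h.py <<'E'
import numpy as np,cv2
from rig import robot
def K(n):
    i=robot.camera_info(n); f=240/np.tan(np.radians(i['vfov']/2)); return i,f
def ray(n,u,v):
    i,f=K(n); a=np.array([(u-i['cx'])/f,(v-i['cy'])/f]); s=a.copy()
    for _ in range(20): s=a/(1+i['k1']*(s@s))
    V=i['view']; R=V[:3,:3]; return -R.T@V[:3,3], R.T@np.array([s[0],s[1],1])
def at_z(n,u,v,z):
    c,d=ray(n,u,v); return c+d*(z-c[2])/d[2]
def at_d(n,u,v,dep):
    c,d=ray(n,u,v); return c+d*dep
def proj(n,P):
    i,f=K(n); p=i['view'][:3,:3]@np.asarray(P)+i['view'][:3,3]; s=p[:2]/p[2]; s=s*(1+i['k1']*(s@s)); return s*f+[i['cx'],i['cy']]
def crop(src,name,u0,v0,w,h,k):
    c=src[v0:v0+h,u0:u0+w,::-1]; cv2.imwrite(name,cv2.resize(c,None,fx=k,fy=k,interpolation=cv2.INTER_CUBIC))
E
python3 - <<'E'
from h import *
t=np.load("top0.npz");s=np.load("side0.npz")
crop(t['p'],"pics/tk.png",336,207,50,50,12)
crop(t['p'],"pics/tr.png",170,150,130,75,6)
crop(s['p'],"pics/sr.png",210,230,130,100,6)
for u,v in((361,232),(258,187),(201,187)): print(at_d("top",u,v,t['d'][v,u]))
E
```

```text
[ 0.51033865 -0.16037154  0.02503879]
[0.59565051 0.05253486 0.1032894 ]
[0.595375   0.16669292 0.10578667]
```

View pics/tk.png

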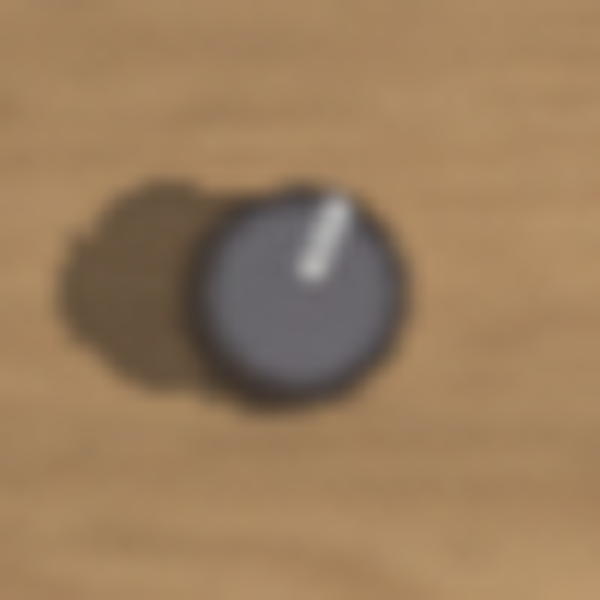

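View pics/tr.png

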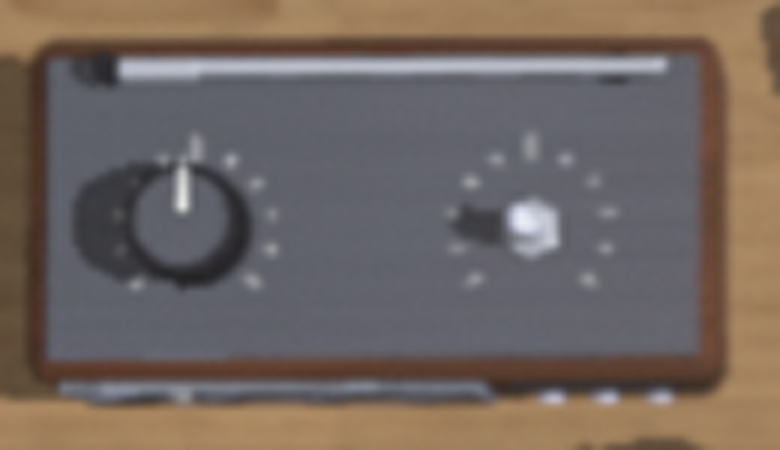

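View pics/sr.png

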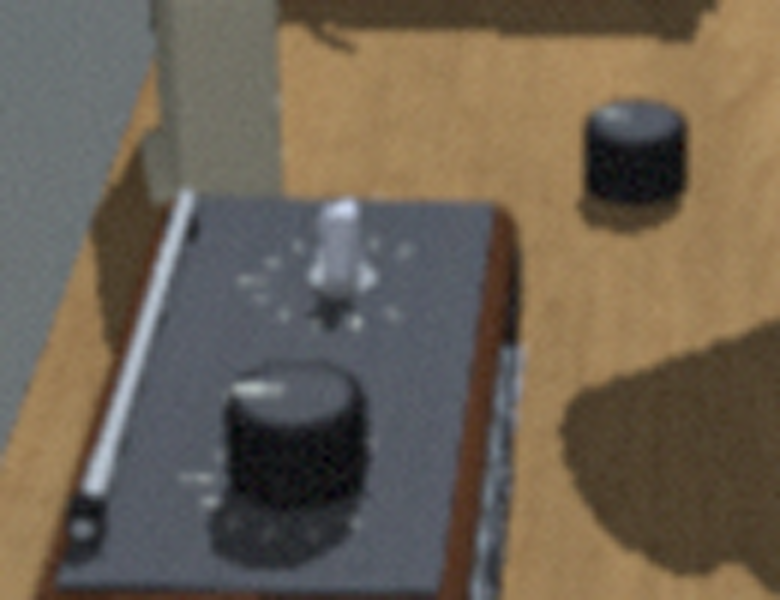

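```bash
python3 - <<'E'
from h import *
acc={}
for n in("top","side"):
    ps=[robot.grab_frame(n) for _ in range(6)]
    p=np.mean([a[0].astype(float) for a in ps],0); acc[n]=p
    print(n,np.abs(ps[0][0].astype(int)-ps[1][0]).max())
    np.savez(n+"1.npz",p=p,d=np.median([a[1] for a in ps],0))
u0,v0=248,177
crop(acc["top"].astype(np.uint8),"pics/t_shaft.png",248,177,20,20,30)
crop(acc["side"].astype(np.uint8),"pics/s_shaft.png",255,257,25,30,20)
d=np.load("top1.npz")['d']
print(np.round(1000*d[181:194,251:266]).astype(int))
print(acc["top"][180:195,250:267].mean(2).astype(int))
E
```

```text
top 32
side 27
[[1224 1223 1224 1222 1223 1224 1222 1223 1224 1223 1224 1224 1223 1222
  1223]
 [1222 1225 1221 1222 1223 1222 1223 1224 1222 1222 1223 1223 1223 1224
  1223]
 [1222 1223 1221 1220 1223 1222 1223 1222 1223 1224 1223 1223 1223 1221
  1222]
 [1223 1222 1223 1224 1223 1196 1197 1217 1217 1218 1222 1220 1222 1224
  1223]
 [1221 1223 1222 1221 1195 1195 1194 1195 1216 1217 1220 1222 1222 1222
  1223]
 [1224 1224 1223 1223 1195 1194 1197 1196 1197 1218 1220 1217 1223 1223
  1222]
 [1220 1221 1222 1221 1196 1193 1194 1197 1196 1218 1217 1220 1221 1225
  1223]
 [1223 1222 1222 1223 1218 1194 1195 1196 1195 1201 1218 1221 1220 1221
  1221]
 [1221 1222 1222 1223 1219 1206 1200 1200 1203 1211 1218 1217 1224 1221
  1223]
 [1220 1222 1224 1221 1219 1217 1216 1214 1213 1216 1218 1218 1222 1221
  1223]
 [1222 1223 1222 1223 1221 1217 1219 1218 1218 1219 1220 1220 1223 1223
  1221]
 [1223 1224 1223 1221 1222 1220 1220 1219 1217 1223 1221 1221 1224 1222
  1222]
 [1221 1221 1221 1221 1222 1221 1223 1221 1222 1222 1221 1221 1221 1223
  1221]]
[[110 102 103 102 102 102 102 102 101 101 10
[... 321 characters left out ...]
 74  86 128 189 225 226 209 199 195 186 156 114 101 103 103]
 [ 65  63  65  82 131 196 231 233 224 209 204 201 171 115  99 101 102]
 [ 64  64  65  80 122 186 227 232 228 214 201 200 174 115  97 101 101]
 [ 65  64  65  78 107 150 190 208 209 196 192 199 175 116  97 101 102]
 [ 67  65  67  78  98 118 136 149 160 171 185 200 181 120  98 101 101]
 [ 80  77  78  84  98 121 144 154 160 172 184 197 181 122  99 101 102]
 [ 98  97  97  97 100 125 158 169 174 174 163 150 132 106 100 101 101]
 [102 102 102 101  99 103 117 136 149 140 120 108 102 100 100 100 100]
 [101 102 101 102 101  99 100 107 112 108 102 100 101 102 102 102 102]
 [102 101 102 102 102 102 102 102 102 102 102 102 103 102 103 102 103]]
```

View pics/t_shaft.png

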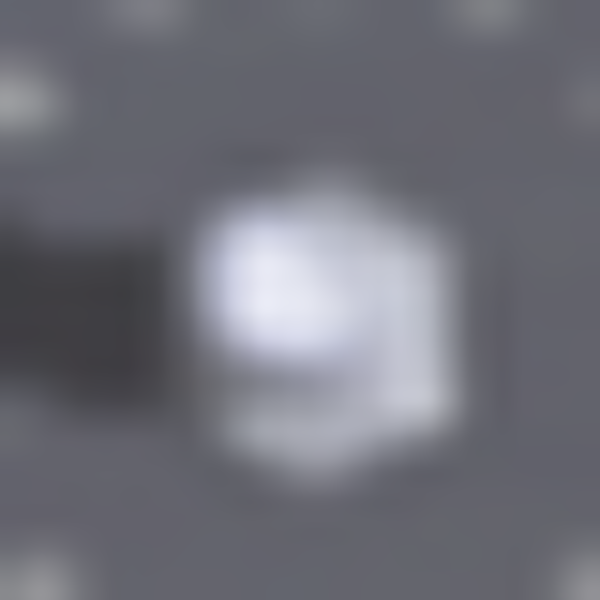

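View pics/s_shaft.png

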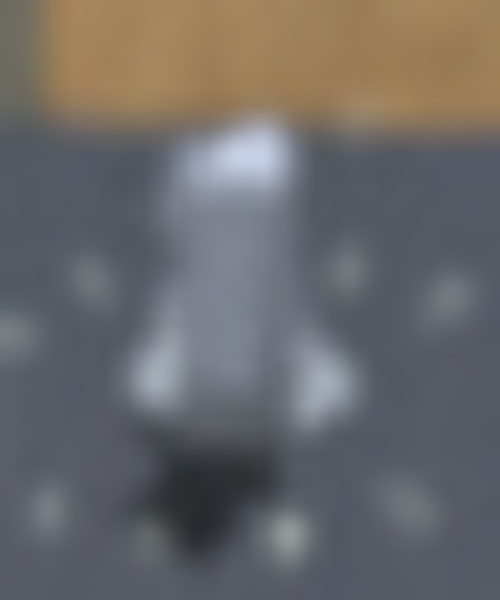

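```bash
cat > fit.py <<'E'
from h import *
def model(n,us,vs,cx,cy,th,zt,sub=1):
    """depth of shaft+nut+panel for pixel grid"""
    i,f=K(n); V=i['view']
    zs=np.arange(zt,zt-0.0271,-0.0003)
    out=np.zeros((len(vs),len(us)))
    c_,s_=np.cos(th),np.sin(th)
    for a,v in enumerate(vs):
        for b,u in enumerate(us):
            c,d=ray(n,u,v); t=(zs-c[2])/d[2]; P=c+d*t[:,None]
            x=P[:,0]-cx;y=P[:,1]-cy; r=np.hypot(x,y); h=zt-zs
            R=np.where(h<0.0015,0.0045+h,0.006); fl=np.where(h<.0015,.0025-.0015+h,.0025) if CH else 0.0025
            ins=(r<R)&(x*c_+y*s_<fl)
            ins|=(h>0.022)&(r<0.0095)
            k=np.argmax(ins) if ins.any() else len(zs)-1
            out[a,b]=t[k]
    return out
CH=False
def cost(n,d,us,vs,cx,cy,th,zt):
    m=model(n,us,vs,cx,cy,th,zt); e=np.clip(np.abs(m-d),0,0.012); return e.mean()
if __name__=="__main__":
    from scipy.optimize import minimize
    for n,us,vs in(("top",np.arange(251,266),np.arange(181,195)),("side",np.arange(258,276),np.arange(259,282))):
        d=np.load(n+"1.npz")['d'][vs[0]:vs[-1]+1,us[0]:us[-1]+1]
        for dg in range(-160,180,20):
            best=None
            x0=np.array([.595,.053,.102])
            g=lambda q:1000*cost(n,d,us,vs,x0[0]+q[0]/1000,x0[1]+q[1]/1000,np.radians(dg+10*q[3]),x0[2]+q[2]/1000)
            r=minimize(g,[0,0,0,0],method='Nelder-Mead',options=dict(maxfev=130,initial_simplex=[[0,0,0,0],[2,0,0,0],[0,2,0,0],[0,0,2,0],[0,0,0,1.]]))
            print(n,dg,round(dg+10*r.x[3],1),np.round(x0*1000+r.x[:3],1),round(r.fun,3),flush=True)
E
sed -i 's/def ray/from functools import lru_cache\n@lru_cache(None)\ndef ray/' h.py
time timeout 570 python3 fit.py
```

```text
top -160 -168.0 [596.6  54.6 102. ] 1.584
top -140 -210.4 [596.6  54.9 102. ] 1.443
top -120 -112.6 [597.   54.1 101.9] 1.546
top -100 -99.7 [597.7  53.7 101.8] 1.428
top -80 -78.6 [597.7  53.5 101.9] 1.263
top -60 -63.6 [598.1  53.6 101.9] 1.179
top -40 -48.5 [598.  54. 102.] 1.072
top -20 -29.8 [598.1  54.1 102. ] 1.196
top 0 -15.6 [598.1  54.1 101.9] 1.32
top 20 15.8 [598.2  54.1 102. ] 1.47
top 40 24.5 [597.6  54.4 102. ] 1.539
top 60 58.8 [597.7  55.1 101.9] 1.634
top 80 87.0 [597.2  55.3 102. ] 1.557
top 100 105.0 [597.1  55.4 101.9] 1.549
top 120 124.5 [596.7  55.7 101.9] 1.465
top 140 141.1 [596.3  55.6 101.9] 1.436
top 160 155.9 [596.5  56.  102.1] 1.528
side -160 -162.9 [597.8  54.4 101.9] 3.181Traceback (most recent call last):
  File "fit.py", line 29, in <module>
    r=minimize(g,[0,0,0,0],method='Nelder-Mead',options=dict(maxfev=130,initial_simplex=[[0,0,0,0],[2,0,0,0],[0,2,0,0],[0,0,2,0],[0,0,0,1.]]))
    res = _minimize_neldermead(fun, x0, args, callback, bounds=bounds,
                               **options)
    fxr = func(xr)
    fx = function(np.copy(x), *(wrapper_args + args))
  File "fit.py", line 28, in <lambda>
    g=lambda q:1000*cost(n,d,us,vs,x0[0]+q[0]/1000,x0[1]+q[1]/1000,np.radians(dg+10*q[3]),x0[2]+q[2]/1000)
                    ~~~~^^^^^^^^^^^^^^^^^^^^^^^^^^^^^^^^^^^^^^^^^^^^^^^^^^^^^^^^^^^^^^^^^^^^^^^^^^^^^^^^^^
  File "fit.py", line 20, in cost
    m=model(n,us,vs,cx,cy,th,zt); e=np.clip(np.abs(m-d),0,0.012); return e.mean()
  File "fit.py", line 4, in model
    i,f=K(n); V=i['view']
        ~^^^
  File "h.py", line 4, in K
    i=robot.camera_info(n); f=240/np.tan(np.radians(i['vfov']/2)); return i,f
ValueError: time passes only in moves, steps and waits

real	0m44.965s
user	0m37.745s
sys	0m1.326s
```

```bash
sed -i 's/^def K(n)/@lru_cache(None)\ndef K(n)/; s/^import numpy as np,cv2/import numpy as np,cv2\nfrom functools import lru_cache/' h.py
cat > fit2.py <<'E'
from fit import *
from scipy.optimize import minimize
for n,us,vs in(("top",np.arange(251,266),np.arange(181,195)),("side",np.arange(258,276),np.arange(259,282))):
    d=np.load(n+"1.npz")['d'][vs[0]:vs[-1]+1,us[0]:us[-1]+1]
    for dg in range(-80,-19,5) if n=="top" else (-80,-50,-20):
        x0=np.array([.598,.054,.102])
        g=lambda q:1000*cost(n,d,us,vs,x0[0]+q[0]/1000,x0[1]+q[1]/1000,np.radians(dg),x0[2]+q[2]/1000)
        r=minimize(g,[0,0,0],method='Nelder-Mead',options=dict(maxfev=60,initial_simplex=[[0,0,0],[1.5,0,0],[0,1.5,0],[0,0,1.]]))
        print(n,dg,np.round(x0*1000+r.x[:3],1),round(r.fun,3),flush=True)
E
time timeout 570 python3 fit2.py
```

```text
top -80 [598.   53.8 101.9] 1.273
top -75 [598.   53.7 102. ] 1.226
top -70 [598.   53.8 102. ] 1.234
top -65 [598.   54.  102.1] 1.18
top -60 [598.1  53.7 101.9] 1.099
top -55 [598.2  53.9 102. ] 1.099
top -50 [598.  54. 102.] 1.072
top -45 [598.  54. 102.] 1.126
top -40 [598.1  54.  102. ] 1.135
top -35 [598.  54. 102.] 1.188
top -30 [598.  54. 102.] 1.188
top -25 [598.  54. 102.] 1.243
top -20 [598.  54. 102.] 1.313
side -80 [598.3  54.5 101.9] 2.789
side -50 [598.1  54.5 101.9] 2.82
side -20 [598.6  54.3 102. ] 2.824
real	0m16.873s
user	0m16.607s
sys	0m0.256s
```

```bash
cat > fitk.py <<'E'
from h import *
from scipy.optimize import minimize
def cyl(n,us,vs,cx,cy,zt,zb,R=.02):
    zs=np.arange(zt,zb-1e-4,-0.0004); out=np.zeros((len(vs),len(us)))
    for a,v in enumerate(vs):
        for b,u in enumerate(us):
            c,d=ray(n,u,v); t=(zs-c[2])/d[2]; P=c+d*t[:,None]
            ins=np.hypot(P[:,0]-cx,P[:,1]-cy)<R
            out[a,b]=t[np.argmax(ins)] if ins.any() else t[-1]
    return out
def fitcyl(n,d,x0,zb):
    u,v=np.round(proj(n,[x0[0],x0[1],zb+.013])).astype(int)
    us=np.arange(u-15,u+16);vs=np.arange(v-15,v+16)
    D=d[vs[0]:vs[-1]+1,us[0]:us[-1]+1]
    g=lambda q:1000*np.clip(np.abs(cyl(n,us,vs,x0[0]+q[0]/1e3,x0[1]+q[1]/1e3,zb+x0[2]+q[2]/1e3,zb)-D),0,.012).mean()
    r=minimize(g,[0,0,0],method='Nelder-Mead',options=dict(maxfev=70,initial_simplex=[[-2,0,0],[2,0,0],[0,2.5,0],[0,0,1.]]))
    return np.round(np.array([x0[0],x0[1],zb+x0[2]])*1000+r.x,1),round(r.fun,2)
if __name__=="__main__":
    for n in("top","side"):
        D=np.load(n+"1.npz"); d=D['d']
        print(n,"loose",fitcyl(n,d,[.51,-.16,.026],0)); print(n,"tune",fitcyl(n,d,[.597,.168,.029],.075))
    p=np.load("top1.npz")['p']
    for c,z in(((361,229),.026),((200,181),.104)):
        w=[];
        for v in range(c[1]-10,c[1]+8):
            for u in range(c[0]-8,c[0]+9):
                if p[v,u].mean()>150 and p[v,u].max()-p[v,u].min()<25: w.append((*at_z("top",u,v,z)[:2],p[v,u].mean()-140))
        w=np.array(w); m=np.average(w[:,:2],axis=0,weights=w[:,2]); C=np.cov((w[:,:2]-m).T,aweights=w[:,2]); e,V=np.linalg.eigh(C); a=V[:,1]*np.sign(V[0,1])
        print("pointer mean",m,"yaw",np.degrees(np.arctan2(a[1],a[0])),len(w),e)
    # tuning/shaft marks
    for u,v in((195,147),(531,147),(476,280),(589,281),(453,212),(608,212)):
        print(at_z("top",170+(u+.5)/6-.5,150+(v+.5)/6-.5,.075))
E
python3 fitk.py
```

```text
top loose (array([ 512.5, -160.4,   25.6]), np.float64(1.23))
top tune (array([597.5, 169.6, 104.5]), np.float64(1.1))
side loose (array([ 512.5, -160.2,   26.4]), np.float64(1.12))
side tune (array([597.8, 169.7, 103.8]), np.float64(1.09))
pointer mean [ 0.52194624 -0.1636042 ] yaw -24.777906125420206 12 [1.06791515e-06 1.75202684e-05]
pointer mean [0.60734953 0.16886963] yaw -21.687164751891032 17 [5.98198914e-06 2.72168793e-05]
[0.62643131 0.17045391 0.075     ]
[0.6263202  0.05500584 0.075     ]
[0.58048508 0.07353465 0.075     ]
[0.58014466 0.03487929 0.075     ]
[0.60389586 0.08158477 0.075     ]
[0.60389038 0.02849875 0.075     ]
```

```bash
cat >> h.py <<'E'
def Rj(a):
    a=np.radians(a); return np.array([[-np.sin(a),np.cos(a),0],[np.cos(a),np.sin(a),0],[0,0,-1]]).T
E
python3 - <<'E'
from h import *
R=Rj(92.5); print(R)
for p,a in(((.5125,-.1603,.003),92.5),((.598,.0544,.15),64),((.598,.0544,.08),64),((.598,.0544,.08),116),((.598,.0544,.08),125)):
    print(a,robot.ik(p,Rj(a)))
print(robot.read_force())
robot.goto([.5125,-.1603,.12],Rj(92.5)); t=robot.read_t(); print(t)
robot.servo_line([.5125,-.1603,.003],speed=.1); print(robot.read_t(),robot.read_position(),robot.read_force())
p,d=robot.grab_frame("side"); crop(p,"pics/s_pre.png",260,200,110,90,6)
E
```

```text
[[-0.99904822 -0.04361939  0.        ]
 [-0.04361939  0.99904822  0.        ]
 [ 0.          0.         -1.        ]]
92.5 [  3.55843275  22.28881994 -31.57461212   0.         -36.13656795
 -91.05843275]
64 [  23.82554584   17.0182599   -15.03207351    0.          -57.94966659
 -139.82554584]
64 [  23.82554584   21.15518906  -19.46370313    0.          -49.38110781
 -139.82554584]
116 [ 23.82554584  21.15518906 -19.46370313   0.         -49.38110781
 -87.82554584]
125 [ 23.82554584  21.15518906 -19.46370313   0.         -49.38110781
 -78.82554584]
[-0.56656744 -0.19229371  0.25897795]
2.7167
4.0333 [ 0.51299018 -0.16029757  0.00357517] [ 0.27484669  0.71556409 -0.07888847]
```

View pics/s_pre.png

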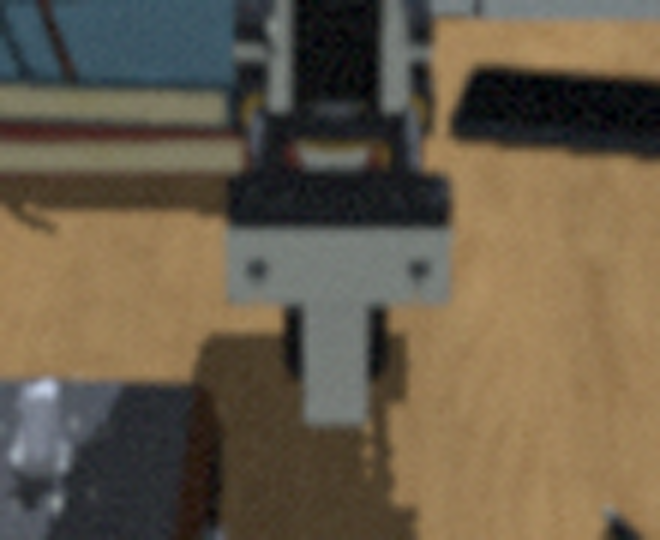

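The side crop shows the knob (columns 285–385) centred behind the near finger (303–368), so the jaws straddle it. I'll close and lift.

```bash
python3 - <<'E'
from h import *
robot.move_gripper(0.0); print(robot.read_t(),robot.read_grip_width()*88,robot.read_position(),robot.read_force())
robot.servo_line([.5125,-.1603,.10],speed=.15)
robot.goto([.598,.0544,.135],Rj(64)); print(robot.read_t(),robot.read_position(),robot.read_grip_width()*88,robot.read_force(),robot.read_ft_torque())
for n in("top","side"):
    ps=[robot.grab_frame(n) for _ in range(2)]
    p=ps[0][0]; np.savez(n+"2.npz",p=p,d=ps[0][1])
    u,v=np.round(proj(n,[.598,.0544,.13])).astype(int); print(n,u,v)
    crop(p,f"pics/{n}_over.png",u-45,v-45,90,90,6)
E
```

```text
4.9167 39.81898091234614 [ 0.51248813 -0.16028974  0.00296614] [-0.69524159 -0.52876551 -0.06632366]
6.6417 [0.59719609 0.05395953 0.13378702] 39.64412919789643 [-0.1489607   0.15608098 -0.5536951 ] [-0.11502063  0.02150249 -0.01900003]
top 256 184
side 266 250
```

View pics/top_over.png

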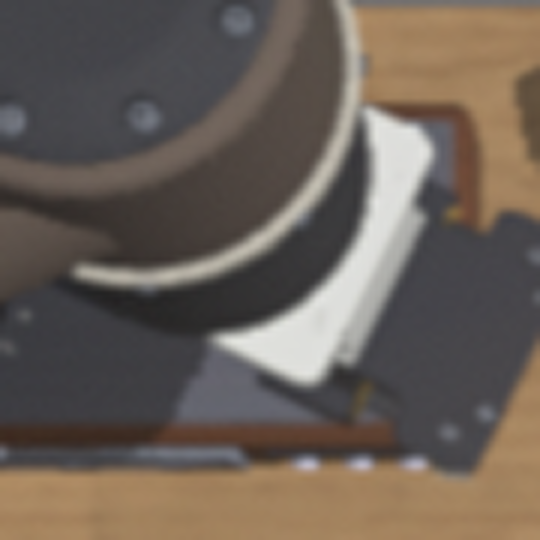

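View pics/side_over.png

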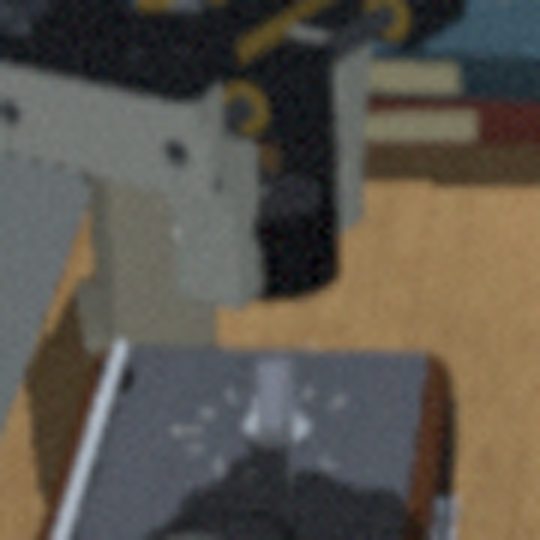

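```bash
python3 - <<'E'
from h import *
print(robot.read_position(),robot.read_force())
robot.servo_line([.598,.0544,.104],speed=.06); robot.dwell(.15)
f0=robot.read_force(); print(robot.read_t(),robot.read_position(),f0,robot.read_ft_torque())
z=.104
while z>.0935:
    z-=.0015
    robot.servo_line([.598,.0544,z],speed=.03)
    f=robot.read_force()-f0; p=robot.read_position(); print(round(z,4),np.round(p*1000,1),np.round(f,1),np.round(robot.read_ft_torque(),2))
    if abs(f[2])>4: break
print(robot.read_t())
E
```

```text
[0.59765082 0.05317902 0.1347051 ] [-0.47567101 -0.25811227 -0.54352356]
7.6583 [0.598292   0.05455877 0.10441458] [-0.10044796  1.04660691  0.55513519] [-0.02113978 -0.01772695  0.01151358]
0.1025 [598.   54.4 102.6] [-1.  -0.6  0.1] [-0.05 -0.02 -0.  ]
0.101 [597.9  54.3 100.9] [ 1.1 -1.4 -1.4] [-0.03 -0.02 -0.06]
0.0995 [597.9  54.4  99.4] [-1.1 -1.1 -1.1] [-0.08  0.04 -0.01]
0.098 [598.3  54.4  98.3] [ 0.4 -0.5  1.7] [-0.27 -0.08  0.01]
0.0965 [598.3  54.1  96.5] [ 3.  -4.  -0.3] [-1.16 -0.97  0.04]
0.095 [598.3  54.1  95.1] [ 2.8 -4.5  1.3] [-1.68 -0.93  0.04]
0.0935 [598.3  54.1  93.6] [ 2.8 -6.   2.1] [-1.84 -1.05  0.01]
9.4083
```

```bash
python3 - <<'E'
from h import *
c=np.array([.5984,.0538])
robot.servo_line([*c,.0935],speed=.02); f=robot.read_force(); print(np.round(f,1),np.round(robot.read_position()*1000,1))
z=.0935
while z>.0865:
    z-=.0015
    robot.servo_line([*c,z],speed=.03)
    f=robot.read_force(); print(round(z,4),np.round(robot.read_position()*1000,1),np.round(f,1),np.round(robot.read_ft_torque(),2))
    if abs(f[2])>7: break
    c+=np.clip(f[:2]*.00008,-.0003,.0003)
print(c,robot.read_t())
p,d=robot.grab_frame("side"); crop(p,"pics/s_in.png",225,210,90,90,6)
E
```

```text
[ 2.3 -2.9  0.7] [598.3  53.9  93.3]
0.092 [598.3  53.9  91.7] [ 1.9 -3.   0.1] [-1.02 -0.91  0.03]
0.0905 [598.3  53.7  90.1] [ 1.  -1.2 -1.8] [-0.5  -0.56  0.02]
0.089 [598.3  53.5  88.7] [-0.3 -0.3 -1.4] [-0.14 -0.11  0.01]
0.0875 [598.4  53.5  87.3] [0.7 0.1 0.5] [-0.07 -0.02 -0.  ]
0.086 [598.7  53.5  86. ] [0.3 0.1 0.6] [-0.04  0.01 -0.05]
[0.59868881 0.05344874] 10.9083
```

View pics/s_in.png

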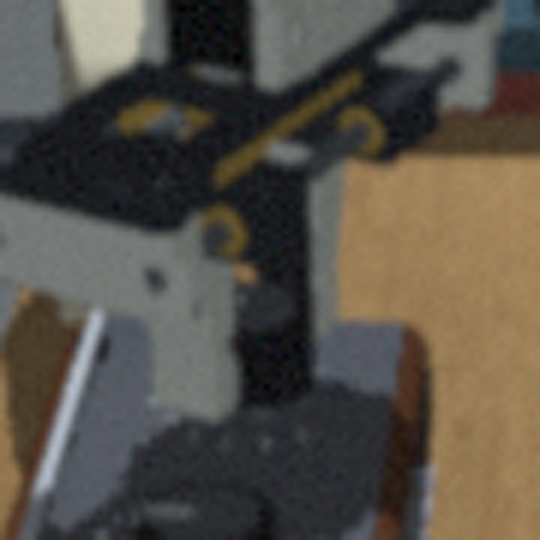

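```bash
python3 - <<'E'
from h import *
c=np.array([.5986,.0535]); z=.086
while z>.0828:
    z-=.0005
    robot.servo_line([*c,z],speed=.02); robot.dwell(.05)
    f=np.mean([robot.read_force() for _ in range(3)],0); print(round(z,4),np.round(robot.read_position()*1000,1),np.round(f,1),np.round(robot.read_ft_torque(),2))
    if f[2]>2.5: break
print(robot.read_t(),robot.read_grip_width()*88)
E
```

```text
0.0855 [598.7  53.5  85.7] [-0.7 -0.4  2.8] [-0.09  0.12  0.03]
11.2583 39.38062386874416
```

```bash
python3 - <<'E'
from h import *
c=[.5986,.0535,.0855]
for a in(77,90,103,116):
    robot.goto(c,Rj(a)); print(a,np.round(robot.read_position()*1000,1),np.round(robot.read_force(),1),np.round(robot.read_ft_torque(),3),robot.read_t())
robot.dwell(.1)
for n in("side","top"):
    ps=[robot.grab_frame(n) for _ in range(4)]
    p=np.mean([a[0].astype(float) for a in ps],0).astype(np.uint8); np.savez(n+"3.npz",p=p,d=ps[0][1])
    u,v=np.round(proj(n,[.598,.0544,.1])).astype(int)
    k=50 if n=="side" else 90
    crop(p,f"pics/{n}_turn.png",max(u-k//2,0),v-k//2,k,k,600//k); print(u,v)
E
```

```text
77 [598.8  53.3  85.7] [ 0.5 -2.   1.9] [-0.673 -0.301  0.004] 11.5917
90 [598.8  53.3  85.6] [ 1.4 -3.2  2.2] [-0.931 -0.462 -0.023] 11.925
103 [598.8  53.5  85.6] [ 2.4 -1.7  2.1] [-0.853 -0.648  0.02 ] 12.2583
116 [598.8  53.6  85.6] [ 1.5 -2.1  3.2] [-0.609 -0.55   0.013] 12.5917
266 265
257 186
```

View pics/side_turn.png

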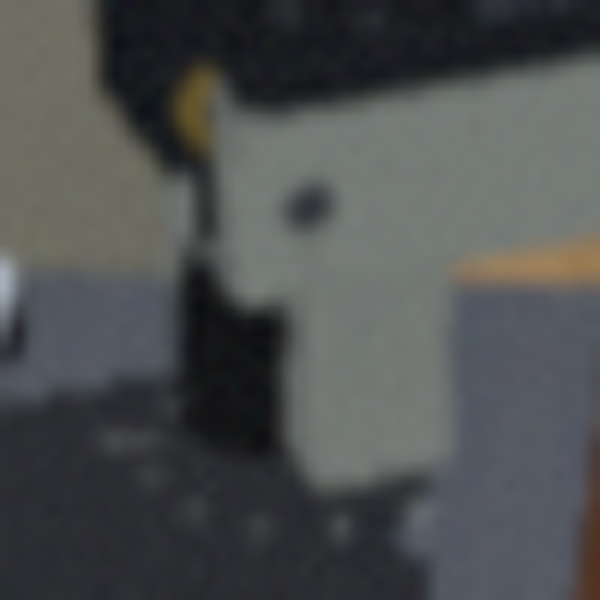

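View pics/top_turn.png

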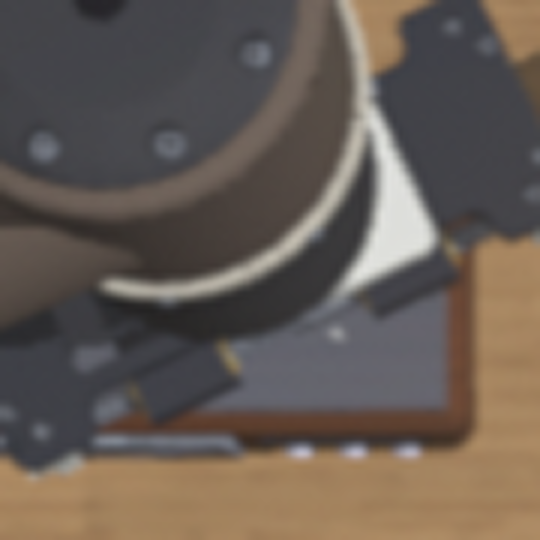

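```bash
python3 - <<'E'
from h import *
robot.move_gripper(0.75); print(robot.read_t(),robot.read_grip_width())
robot.servo_line([.5986,.0535,.15],speed=.15)
robot.goto([.46,-.2,.2],Rj(105)); print(robot.read_t(),robot.read_position())
for n in("side","top"):
    ps=[robot.grab_frame(n) for _ in range(4)]
    p=np.mean([a[0].astype(float) for a in ps],0).astype(np.uint8); np.savez(n+"4.npz",p=p,d=np.median([a[1] for a in ps],0))
    u,v=np.round(proj(n,[.598,.0544,.1])).astype(int); k=60
    crop(p,f"pics/{n}_chk.png",max(u-k//2,0),v-k//2,k,k,10); print(u,v)
E
```

```text
13.775 0.7512881625440305
15.4833 [ 0.46052318 -0.19952253  0.19962441]
266 265
257 186
```

View pics/side_chk.png

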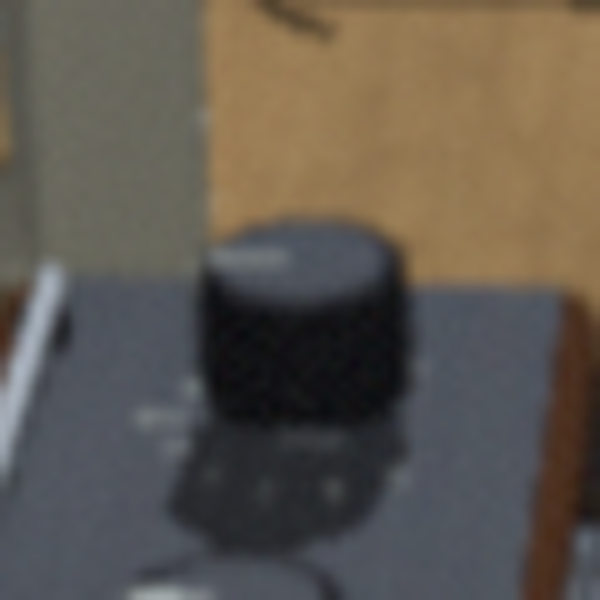

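View pics/top_chk.png

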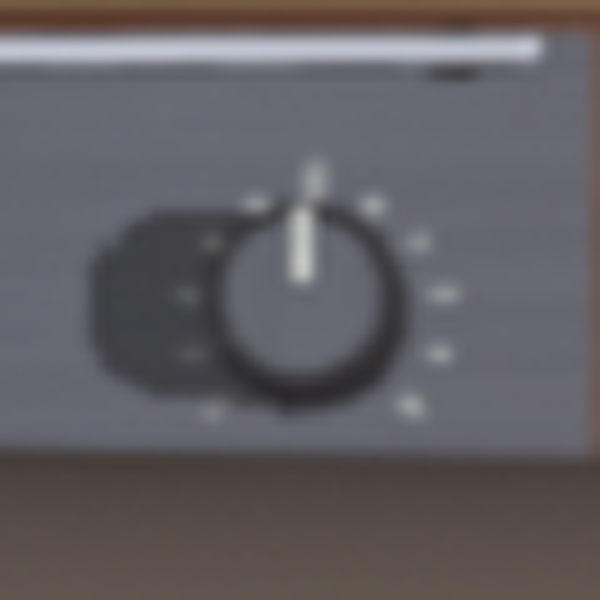

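Pointer in the top crop runs (302,205)–(302,283), straight up the image. I'll check height and angle numerically.

```bash
python3 - <<'E'
from h import *
from fitk import fitcyl
for n in("top","side"): print(fitcyl(n,np.load(n+"4.npz")['d'],[.598,.054,.034],.075))
c=lambda n,u,v,z,u0,v0:at_z(n,u0+(u+.5)/10-.5,v0+(v+.5)/10-.5,z)
a=c("top",302,205,.109,227,156);b=c("top",302,283,.109,227,156);print(a,b,np.degrees(np.arctan2(*(a-b)[[1,0]])))
a=c("side",213,257,.109,236,235);b=c("side",287,257,.109,236,235);print(a,b,np.degrees(np.arctan2(*(a-b)[[1,0]])))
m=c("top",315,180,.075,227,156);print("mark",m)
d=np.load("top4.npz")['d'];print(at_d("top",257,188,np.median(d[185:191,254:260])))
E
```

```text
(array([598.7,  54.1, 109.1]), np.float64(1.97))
(array([598.9,  54. , 109.4]), np.float64(2.94))
[0.6168846  0.05467632 0.109     ] [0.60118774 0.05457324 0.109     ] 0.3762671254666678
[0.61556696 0.05480831 0.109     ] [0.60182104 0.05419073 0.109     ] 2.5724494038477803
mark [0.62742604 0.05508166 0.075     ]
[0.59280374 0.05399151 0.10932305]
```

Knob top at 109.2 mm (expected 109 when home), pointer within 0.5–2.5° of the mark. I'll regrip and press.

```bash
python3 - <<'E'
from h import *
robot.goto([.5986,.0538,.15],Rj(115.5)); robot.servo_line([.5986,.0538,.086],speed=.1); 
print(robot.read_t(),robot.read_position(),robot.read_force())
robot.move_gripper(0.0); print(robot.read_grip_width()*88,robot.read_force(),robot.read_ft_torque())
z=.086
while z>.077:
    z-=.0007
    robot.servo_line([.5986,.0538,z],speed=.02); robot.dwell(.05)
    f=np.mean([robot.read_force() for _ in range(3)],0); print(round(z,4),np.round(robot.read_position()*1000,1),np.round(f,1),np.round(robot.read_ft_torque(),2))
    if f[2]>17: break
print(robot.read_t(),robot.read_grip_width()*88)
for n in ("side",):
    p,d=robot.grab_frame(n); np.savez(n+"5.npz",p=p,d=d); crop(p,"pics/s_press.png",236,230,60,60,10)
E
```

```text
17.8 [0.59904938 0.05366809 0.0865846 ] [ 0.48216163 -0.31102557 -0.32918469]
39.77383571560454 [-0.36021316 -0.10036984  2.24502021] [-0.40456969 -0.01963982 -0.02200463]
0.0853 [598.8  53.7  85.5] [-0.4 -1.3  3. ] [-0.57 -0.08 -0.01]
0.0846 [598.8  53.8  84.8] [-0.4 -1.4  3.9] [-0.71 -0.11 -0.01]
0.0839 [598.8  53.8  84.1] [ 0.2 -1.4  4.7] [-0.69 -0.05  0.02]
0.0832 [598.8  53.8  83.5] [ 0.7 -2.4  5.1] [-0.7   0.09 -0.03]
0.0825 [598.8  53.8  82.8] [-0.7 -1.6  6.6] [-0.71  0.12 -0.02]
0.0818 [598.8  53.8  82.3] [-1.  -2.   7.5] [-0.68  0.33 -0.01]
0.0811 [598.8  53.8  81.7] [ 0.2 -1.6  7.2] [-0.7   0.37 -0.02]
0.0804 [598.8  53.8  81.1] [-1.3 -2.5  8.5] [-0.7   0.54 -0.08]
0.0797 [598.9  53.7  80.9] [-3.1 -1.5 13.4] [-0.68  1.13 -0.03]
0.079 [599.   53.8  80.8] [-3.9 -2.1 16.8] [-0.65  1.78  0.03]
0.0783 [599.   53.7  80.7] [-7.  -1.  21.2] [-0.63  2.42  0.  ]
21.6583 39.77964972414031
```

View pics/s_press.png

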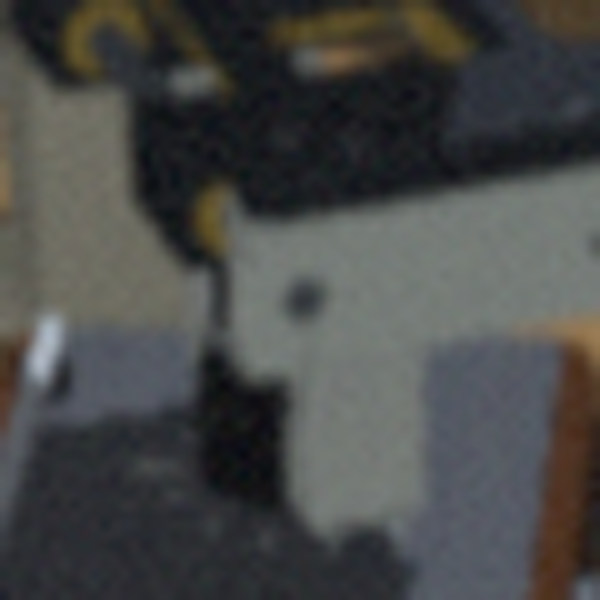

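The spring curve rises 3→9 N over 5 mm, then meets a hard stop. The knob is fully in and held at about 21 N.

```bash
python3 - <<'E'
from h import *
robot.dwell(.3); print(robot.read_position(),robot.read_force(),robot.read_grip_width()*88)
t=np.load("side5.npz"); print(robot.read_tcp_rot()[:,1])
robot.job_done(); print(robot.read_t())
E
```

```text
[0.59904755 0.05373428 0.08065274] [-7.00969571 -0.98552517 22.33777628] 39.56505129410237
[-4.31314422e-01  9.02201253e-01 -8.76164085e-04]
the job is handed in; nothing more can be done
the job is handed in; nothing more can be done
```

The knob is on the shaft with its pointer at the long middle mark. I handed the job in at about 22 s, with the gripper still holding the knob pressed fully in.

- **Fitting:** I gripped the knob with its pointer at about −24° and turned it to match the shaft's flat at about −52°. It went on with under 10 N of side force.
- **Turning back and checking:** I turned the shaft to the middle mark, then let go and looked from both cameras. The knob's top was at 109.2 mm, against 109 mm expected when home. The pointer read 0.4° off the rear direction in the top camera and 2.6° in the side camera.
- **Pressing:** I gripped the knob again and pushed. The force rose from 3 to about 9 N over 5 mm, then met a hard stop. The final push was about 22 N straight down, with about 7 N sideways and 39.6 mm between the jaws, which matches the 40 mm knob.

**Not checked:** the gripper hides the pointer during the final press, so its angle there comes from the tool angle. That read 115.5°, as commanded, and 0.5° less than when I released the knob. I did not compare the tuning knob and the other items on the sideboard before and after. The arm was kept clear of them, and no unexpected forces showed.

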